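Lock the pressure cap on the header tank

ROBOT

A 6-joint arm with a two-finger parallel gripper is mounted at the origin on the work surface. World frame = base frame: x ahead of the robot, y to its left, z up, the work surface at z = 0. Lengths are in m, angles in rad, forces in N, time in s.
With the tool pointing down it reaches from about 0.3 to 0.775 m from the base axis. Payload 14.6 kg.
Tool frame: the origin (TCP) lies midway between the tips of the shut fingers; the grasp point (between the pads) lies 19 mm behind it; z points along the fingers, y is the line along which they close (so a half turn about z gives the same grasp; the last joint's range is limited). The gripper opens to 94 mm and grips with 3 to 60 N. Pads are 16 mm wide; open, the fingers measure 119 mm over their backs; the gripper's body (75 mm by 177 mm) begins 78 mm behind the grasp point.
Start: joints at [-1.341, 0.3, 1.521, -0, 1.321, -0.067], TCP at [0.161, -0.526, 0.205] pointing down, gripper open.
Joint ranges: [-3.03, 3.03], [-0.79, 2.21], [0.23, 2.52], [-1.04, 4.18], [0, 3.07], [-2.55, 2.55]. Speed limits (rad/s): [2.22, 2.22, 2.57, 3.14, 3.14, 3.14].

INTERFACE

Orientations are given as a unit quaternion [x, y, z, w].
In Python, from rig import arm, snapshot, calibration, ticket gives the robot as it stands. The module is installed in compiled form; this text tells all that it offers.
- The arm moves only by the tool move_arm, never from a script. Its argument "targets" is a list of rows, each an object of numbers: "tx", "ty", "tz": the shift along the tool's x, y, z as a fraction of full scale; "turn": the turn about the tool's z as a fraction of full scale. In form: [{"tx": .., "ty": .., "tz": .., "turn": ..}, ...]. A call has 1 to 12 rows; each row shifts and turns the commanded pose from where the row before left it, along the tool's axes as they then stand; what a row does not reach is not made up. Full scale, the value 1, is 400 mm for a shift and 60 degrees for a turn. A row lasts 1/12 s, in which the tool goes at most 41.7 mm and 7.16 degrees, less where a joint would pass 70% of its speed; a pose out of reach is approached as far as the arm can. A call with a number of a shift or a turn outside -1 to 1 is refused whole. A call with a gripper value outside its range is refused whole. "claw" is the finger opening in mm, from 0 to 94, set as the call begins (left out, the last holds). The fingers move at their own pace and stop on an object; "squeeze" is the grip in N (left out, the last holds). Time passes only in rows, so rows that do not move let the fingers close. It gives the time, the measured TCP pose, the force, the opening and the grip force at its end, in the units of the state.
- arm.observe(): the state, without advancing time (a new reading comes with each control period).
- snapshot(name): name is "scene" or "top" or "wrist"; returns the picture (384x512x3 uint8, blue, green, red); there is no depth.
- calibration(name): a dict with "camera_matrix" (3x3 intrinsics, pixels), "rvec" (rotation vector, rad) and "tvec" (3), from world to camera coordinates, as OpenCV has them. Camera axes: x right, y down, z forward; pixel columns grow to the right and rows downward; lengths in m; the calibration is good to about 2 mm. A picture is of the moment at which its call begins: read the wrist's pose just before it. calibration takes no time and is no camera call; for the wrist camera it gives the pose at the moment of the call.
- ticket.hand_in(): hands the job in; it is judged then, once.
The state is a dict: "t": time; "joints": joint angles; "joint_velocities": joint speeds; "effort": joint torques, N m; "tool_pos": TCP position; "eef_rot": TCP orientation; "force": force on the tool from outside, world axes, zero at the start; "wrist_torque": the same for the moment, N m; "finger_gap": finger opening in m; "finger_force": force on a finger pad.
Only numpy, scipy, OpenCV 4.12 (cv2) and the standard library are available. Lean on these libraries where they do the work, as an engineer would, in place of code of your own. Each camera call takes 0.05 s, during which the arm holds its last target. There are 200 camera calls.

TASK

Fit the spring-loaded pressure cap from the coaster to the neck of the header tank: set its ears down through the two notches, push it down firmly against its spring, turn it clockwise and ease off so that it springs up and locks in its seat. Do not push or force it on the tank with more than 30 newtons, let go of it when it is locked, and leave the other things on the shelf where they are.

Things in the scene. Friction and masses are not known exactly. Their poses are not given: they have to be found in the camera images.
- cap: Bayonet pressure cap of plated steel, 90 g, like a car radiator cap, lying top up on the coaster. Origin: centre of its underside as it lies, z up through its top, x through its two wings (18 mm wide, out to 36.5 mm from the axis, 20.5 to 29.5 mm above the origin). Round top and skirt 60 mm in diameter, 16.5 to 31.5 mm above the origin, clear for gripping across y. Same when turned half round.
- cap_top (a point): Centre of the cap's flat top face, 31.5 mm above its origin (a low boss there stands 3 mm higher). Its height above the top of the neck's flange: 15 mm with the ears resting on the flange; 11.5 mm with the ears in the notches and the spring just touched; below 5.5 mm to turn past the lands; 3 mm pushed fully down; 8.5 mm locked.
- cap_ear (a point): Middle of the upper face of the ear at +x; a like one is at -x. The ears, right under the wings, are bent inwards from the skirt's lower edge: 11 mm wide, 2.5 mm thick, reaching in to 21.5 mm from the axis. The inside of the cap's top is 9.5 mm above this point; the skirt is 56 mm across inside.
- valve: The cap's sprung rubber valve, 26 mm in diameter with a tapered foot, at the bottom of the cap; it goes into the neck first and slides up into the cap by up to 10 mm. Origin: centre of its underside, the cap's origin while the spring is extended. The spring takes 3 N to start, 8.4 N when the cap is locked, 13.8 N to pass the lands, 18.3 N when the cap is fully down.
- bracket: Fixed dark steel L-bracket, foot 215 x 135 mm, that carries the header tank, a rounded aluminium box 170 x 95 x 90 mm bolted rigidly on through upright slots. Origin: under the tank's centre, at shelf level; z up, x along the tank, towards the end with the filler neck. The tank's height in the slots differs: its underside is 9 to 25 mm and the neck's flange 139 to 155 mm above the shelf.
- neck_axis (a point): The point at shelf level straight below the middle of the filler neck (35 mm along the bracket's x), axes as the bracket's. The neck stands 40 mm above the tank, 38 mm outside, bore 32 mm with a seat for the valve 20 mm down. Its steel flange is 52 mm in diameter and 4 mm thick; its top, 139 to 155 mm above this point, must be seen or felt.
- notch (a point): At shelf level, straight below one of two opposite open notches in the flange, 23.5 mm from the neck's axis, 60 degrees counter-clockwise (from above) of the bracket's +x; the other is 60 degrees counter-clockwise of -x. Each is 37 degrees wide and open to 20 mm from the axis. The cap goes on with its ears and wings over the notches.
- pocket (a point): At shelf level, straight below where an ear ends when locked, at +x of the neck (the other at -x): the cap turns 60 degrees clockwise from the notches, its wings then along the bracket's x, the ears in pockets 41 degrees wide under the 4 mm flange. Between notch and pocket a land reaches 7 mm below the flange's top, to be passed pushed down. Stops bar turning further or the wrong way.
- nipple (a point): At shelf level, straight below the end of the overflow nipple, 8 mm thick, that sticks out of the neck along +x to 47 mm from the neck's axis; its upper side is 27 mm below the flange's top.
- coaster: Red hard silicone coaster, 92 mm in diameter, 5 mm thick at its raised edge, fixed; the cap lies on its floor, 4 mm up. Origin: centre of the underside.
- lug_nut: Steel lug nut with conical seat, 22 mm across, 36 mm tall, standing; origin at the centre of its underside. Bystander.
- socket: Black impact socket, 31 mm in diameter, 52 mm tall, standing; origin at the centre of its underside. Bystander.
- valve_stem: Brass-toned valve stem, 18 mm foot, 40 mm tall, standing; origin at the centre of its underside. Bystander.
- grease_tin: Jar with red lid, 66 mm in diameter, 60 mm tall; origin at the centre of its underside. Bystander.
- wrench: Steel wrench 170 mm long lying along its x. Bystander.
- hub_ring: Black plastic ring, 72 mm outside, 60 mm inside, 12 mm tall, lying flat; origin at the centre of its underside. Bystander.

How it is judged:
By the outcome, as a careful person would: the job done as asked, in the order asked, and still so for the second after the job is handed in, with the robot touching nothing.
It also fails if it takes over 64 s, if anything falls off the work surface, if the arm or the gripper's body presses on something with over 40 N, if the wrist force passes 120 N, or if a joint passes its speed limit or range.

## Working session

There is one attempt and no reset: what is moved stays moved. The work goes in short steps, Python scripts to look and compute and a tool call to move; the robot and the scene stay as the last step left them, time stands still between calls to the robot, and variables do not carry over. Pictures are saved under pics/ and viewed, at most 13 in all, crops included, and the job is handed in when it is done.

Besides the shell and the picture viewer there is one more tool, called after ">>>" as name([rows], argument=value, ...), one row to a line, values as JSON. move_arm: Moves the arm, as the interface text tells. Its arguments: {"type":"object","properties":{"targets":{"type":"array","items":{"type":"object","properties":{"tx":{"type":"number","minimum":-1,"maximum":1},"ty":{"type":"number","minimum":-1,"maximum":1},"tz":{"type":"number","minimum":-1,"maximum":1},"turn":{"type":"number","minimum":-1,"maximum":1}}}},"claw":{"type":"number"},"squeeze":{"type":"number"}},"required":["targets"]}

```bash
mkdir -p pics; python3 - <<'E'
from rig import arm, snapshot, calibration
import cv2, numpy as np
s=arm.observe(); print({k:np.round(v,3).tolist() for k,v in s.items()})
ims=[]
for n in ("scene","top","wrist"):
    im=snapshot(n); cv2.imwrite(f"pics/{n}0.png",im)
    c=calibration(n); print(n,np.round(c["camera_matrix"],1).tolist(),np.round(c["rvec"],3).ravel(),np.round(c["tvec"],3).ravel())
E
```

```text
{'t': 0.0, 'joints': [-1.341, 0.3, 1.522, -0.0, 1.321, -0.067], 'joint_velocities': [-0.0, -0.001, -0.001, 0.003, -0.001, -0.0], 'effort': [-0.001, -53.181, -35.273, 0.071, 0.025, -0.0], 'tool_pos': [0.161, -0.526, 0.205], 'eef_rot': [0.989, 0.148, -0.0, -0.001], 'force': [-0.694, 0.44, -0.194], 'wrist_torque': [0.018, 0.001, -0.008], 'finger_force': 0.0, 'finger_gap': 0.094}
scene [[389.6, 0.0, 258.0], [0.0, 389.6, 190.2], [0.0, 0.0, 1.0]] [ 1.874  1.804 -0.597] [-0.016 -0.422  1.436]
top [[401.1, 0.0, 248.6], [0.0, 401.1, 198.6], [0.0, 0.0, 1.0]] [ 2.101 -2.093  0.249] [0.003 0.572 1.208]
wrist [[333.6, 0.0, 251.9], [0.0, 333.6, 191.0], [0.0, 0.0, 1.0]] [-2.332  1.726  0.251] [-0.549 -0.03   0.391]
```

View pics/top0.png

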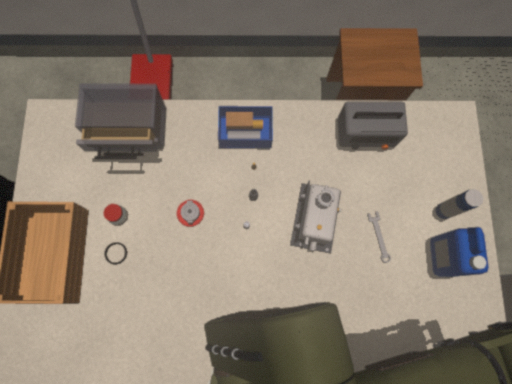

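View pics/scene0.png

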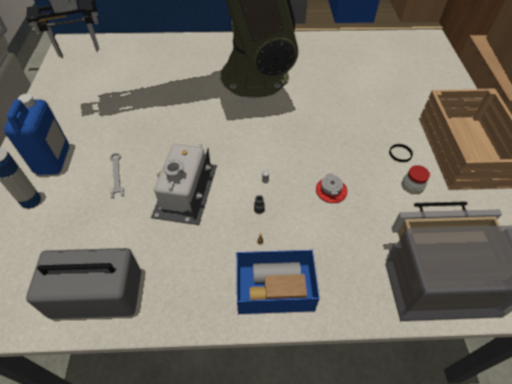

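```bash
cat > h.py <<'E'
from rig import arm, snapshot, calibration
import cv2, numpy as np
def ray(c,uv):
    R=cv2.Rodrigues(np.array(c["rvec"],float))[0]; t=np.array(c["tvec"],float).ravel()
    d=R.T@np.linalg.inv(np.array(c["camera_matrix"]))@np.array([uv[0],uv[1],1.0])
    return -R.T@t,d/np.linalg.norm(d)
def on(c,uv,z):
    o,d=ray(c,uv); return o+d*(z-o[2])/d[2]
def proj(c,P):
    return cv2.projectPoints(np.array(P,float).reshape(-1,3),np.array(c["rvec"],float),np.array(c["tvec"],float),np.array(c["camera_matrix"]),None)[0].reshape(-1,2)
def tri(rs):
    A=sum(np.eye(3)-np.outer(d,d) for o,d in rs); b=sum((np.eye(3)-np.outer(d,d))@o for o,d in rs)
    return np.linalg.solve(A,b)
E
python3 - <<'E'
from h import *
c=calibration("top"); cs=calibration("scene")
im=cv2.imread("pics/top0.png"); s=cv2.imread("pics/scene0.png")
print("base", proj(c,[[0,0,0],[.3,0,0]]))
for I,C,box,n in((im,c,(165,185,215,240),"top"),(s,cs,(310,170,355,208),"scene")):
    x0,y0,x1,y1=box; r=I[y0:y1,x0:x1].astype(int)
    m=((r[...,2]>r[...,1]+60)).astype(np.uint8)
    cn=max(cv2.findContours(m,cv2.RETR_EXTERNAL,cv2.CHAIN_APPROX_NONE)[0],key=cv2.contourArea)
    e=cv2.fitEllipse(cn); p=(e[0][0]+x0,e[0][1]+y0); print(n,"coaster",p,e[1],on(C,p,.005))
print("cap top",on(c,(190,211),.0355),on(cs,(332,182),.0355))
print("neck top",on(c,(325,198),.15),on(cs,(174,168),.15), tri([ray(c,(325,198)),ray(cs,(174,168))]))
a=cv2.resize(im[175:260,285:350],None,fx=6,fy=6,interpolation=cv2.INTER_CUBIC)
b=cv2.resize(im[190:235,165:215],None,fx=8,fy=8,interpolation=cv2.INTER_CUBIC)
cv=np.zeros((510,800,3),np.uint8); cv[:510,:390]=a; cv[:360,395:795]=b
cv2.imwrite("pics/crop1.png",cv)
E
```

```text
base [[249.64169836 388.35908594]
 [249.88979847 286.44192626]]
top coaster (189.8663787841797, 212.61145210266113) (24.150785446166992, 24.746387481689453) [0.53826632 0.19949382 0.005     ]
scene coaster (331.12098693847656, 189.65969276428223) (22.970970153808594, 28.62486457824707) [0.53947967 0.20289504 0.005     ]
cap top [0.53740044 0.19472846 0.0355    ] [0.53571081 0.20104874 0.0355    ]
neck top [ 0.55453432 -0.22191749  0.15      ] [ 0.56858233 -0.21742546  0.15      ] [ 0.55742704 -0.22240817  0.13739052]
```

View pics/crop1.png

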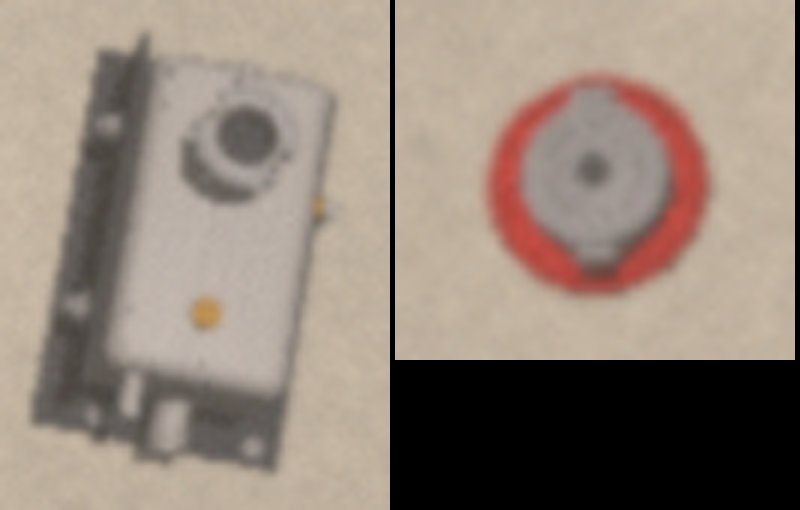

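```bash
cat >> h.py <<'E'
from scipy.spatial.transform import Rotation as Ro
def tool():
    s=arm.observe(); return np.array(s["tool_pos"]),Ro.from_quat(s["eef_rot"]),s
def plan(p,yaw=None):
    P,R,s=tool(); d=R.inv().apply(np.array(p)-P); x=R.as_matrix()[:,0]; y0=np.degrees(np.arctan2(x[1],x[0]))
    print("t",round(s["t"],2),"tool mm",np.round(d*1000,1),"frac",np.round(d/.4,4),"yaw now",round(y0,2), "turn frac",None if yaw is None else round((y0-yaw)/60,4))
E
python3 - <<'E'
from h import *
P,R,s=tool(); c=calibration("wrist"); Rc=cv2.Rodrigues(c["rvec"])[0]; o,_=ray(c,(0,0))
print("cam in tool",R.inv().apply(o-P),"cam axes in tool (cols)\n",np.round(R.inv().as_matrix()@Rc.T,3)); print(R.as_matrix().round(3))
plan([.555,-.222,.30],50); plan([.538,.198,.2],0)
E
```

```text
cam in tool [ 8.19720282e-02  1.99351796e-06 -1.78113032e-01] cam axes in tool (cols)
 [[-0.    -0.959 -0.284]
 [ 1.    -0.    -0.   ]
 [ 0.    -0.284  0.959]]
[[ 0.956  0.292 -0.   ]
 [ 0.292 -0.956  0.001]
 [ 0.    -0.001 -1.   ]]
t 0.15 tool mm [ 465.8 -175.3  -94.8] frac [ 1.1645 -0.4382 -0.2371] yaw now 17.01 turn frac -0.5499
t 0.15 tool mm [ 572.4 -581.8    5.5] frac [ 1.431  -1.4545  0.0138] yaw now 17.01 turn frac 0.2834
```

View pics/wrist0.png

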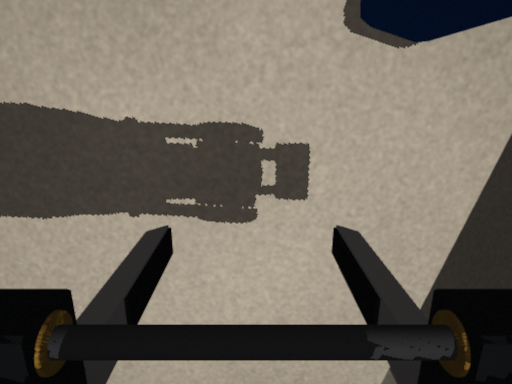

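>>> move_arm([
  {"tx": 0.09, "ty": -0.034, "tz": -0.005},
  {"tx": 0.09, "ty": -0.034, "tz": -0.005},
  {"tx": 0.09, "ty": -0.034, "tz": -0.005},
  {"tx": 0.09, "ty": -0.034, "tz": -0.005},
  {"tx": 0.09, "ty": -0.034, "tz": -0.005},
  {"tx": 0.09, "ty": -0.034, "tz": -0.005},
  {"tx": 0.09, "ty": -0.034, "tz": -0.005},
  {"tx": 0.09, "ty": -0.034, "tz": -0.005},
  {"tx": 0.09, "ty": -0.034, "tz": -0.005},
  {"tx": 0.09, "ty": -0.034, "tz": -0.005},
  {"tx": 0.09, "ty": -0.034, "tz": -0.005},
  {"tx": 0.09, "ty": -0.034, "tz": -0.005},
])

```text
invalid input at $.targets[0]: expected keys tx, ty, tz, turn
```

>>> move_arm([
  {"tx": 0.085, "ty": -0.03},
  {"turn": -0.11},
  {"turn": -0.11},
  {"turn": -0.11},
  {"turn": -0.11},
  {"turn": -0.11},
  {},
  {},
])

```text
invalid input at $.targets[0]: expected keys tx, ty, tz, turn
```

```bash
python3 - <<'E'
from h import *
import pickle
P,R,s=tool(); print(P,s["eef_rot"],s["force"]); c=calibration("wrist"); im=snapshot("wrist"); cv2.imwrite("pics/wneck.png",im); pickle.dump((P,R.as_quat(),c),open("wneck.pkl","wb"))
plan([.538,.198,.2],0)
print("top P proj",proj(c,[P]))
cv2.imwrite("pics/wneck_c.png",cv2.resize(im[20:320,80:430],None,fx=2,fy=2,interpolation=cv2.INTER_CUBIC))
E
```

```text
[ 0.16080511 -0.52576441  0.20501523] [ 9.89008109e-01  1.47860665e-01 -5.25604800e-05 -4.25301170e-04] [ 0.27456098 -0.4731631   1.18581014]
t 0.2 tool mm [ 572.3 -581.9    5.5] frac [ 1.4308 -1.4547  0.0138] yaw now 17.0 turn frac 0.2834
top P proj [[252.03986169 239.3502258 ]]
```

View pics/wneck_c.png

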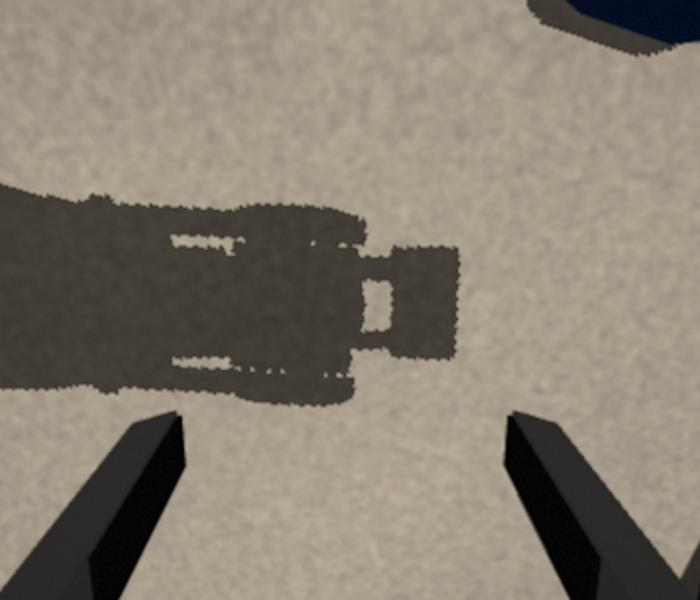

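All four keys are required, so nothing moved. I'll resend the moves with them.

>>> move_arm([
  {"tx": 0.09, "ty": -0.034, "tz": -0.005, "turn": 0},
  {"tx": 0.09, "ty": -0.034, "tz": -0.005, "turn": 0},
  {"tx": 0.09, "ty": -0.034, "tz": -0.005, "turn": 0},
  {"tx": 0.09, "ty": -0.034, "tz": -0.005, "turn": 0},
  {"tx": 0.09, "ty": -0.034, "tz": -0.005, "turn": 0},
  {"tx": 0.09, "ty": -0.034, "tz": -0.005, "turn": 0},
  {"tx": 0.09, "ty": -0.034, "tz": -0.005, "turn": 0},
  {"tx": 0.09, "ty": -0.034, "tz": -0.005, "turn": 0},
  {"tx": 0.09, "ty": -0.034, "tz": -0.005, "turn": 0},
  {"tx": 0.09, "ty": -0.034, "tz": -0.005, "turn": 0},
  {"tx": 0.09, "ty": -0.034, "tz": -0.005, "turn": 0},
  {"tx": 0.09, "ty": -0.034, "tz": -0.005, "turn": 0},
])

```text
t: 1.2
tool_pos: [0.5275, -0.242, 0.2295]
eef_rot: [0.989, 0.148, -0.0, -0.0]
force: [-0.6, -0.1, 0.3]
finger_gap: 0.0941
finger_force: 0.0
```

>>> move_arm([
  {"tx": 0.075, "ty": -0.03, "tz": 0, "turn": 0},
  {"tx": 0, "ty": 0, "tz": 0, "turn": -0.11},
  {"tx": 0, "ty": 0, "tz": 0, "turn": -0.11},
  {"tx": 0, "ty": 0, "tz": 0, "turn": -0.11},
  {"tx": 0, "ty": 0, "tz": 0, "turn": -0.11},
  {"tx": 0, "ty": 0, "tz": 0, "turn": -0.11},
  {"tx": 0, "ty": 0, "tz": 0, "turn": 0},
  {"tx": 0, "ty": 0, "tz": 0, "turn": 0},
])

```text
t: 1.87
tool_pos: [0.5514, -0.2233, 0.2293]
eef_rot: [0.907, 0.421, -0.0, -0.0]
force: [-0.0, 0.0, 0.1]
finger_gap: 0.0938
finger_force: 0.0
```

```bash
python3 - <<'E'
from h import *
import pickle
P,R,s=tool(); print(P,s["eef_rot"],s["force"]); c=calibration("wrist"); im=snapshot("wrist"); cv2.imwrite("pics/wneck.png",im); pickle.dump((P,R.as_quat(),c),open("wneck.pkl","wb"))
plan([.538,.198,.2],0)
print("top P proj",proj(c,[P]))
cv2.imwrite("pics/wneck_c.png",cv2.resize(im[20:320,80:430],None,fx=2,fy=2,interpolation=cv2.INTER_CUBIC))
E
```

```text
[ 0.55136202 -0.22327887  0.22931887] [ 9.07061336e-01  4.20998478e-01 -7.52596706e-05 -9.68905671e-05] [-0.00756282  0.01607447  0.053131  ]
t 1.92 tool mm [ 313.  -282.3   29.4] frac [ 0.7824 -0.7058  0.0734] yaw now 49.76 turn frac 0.8294
top P proj [[252.90234551 239.69115   ]]
```

View pics/wneck_c.png

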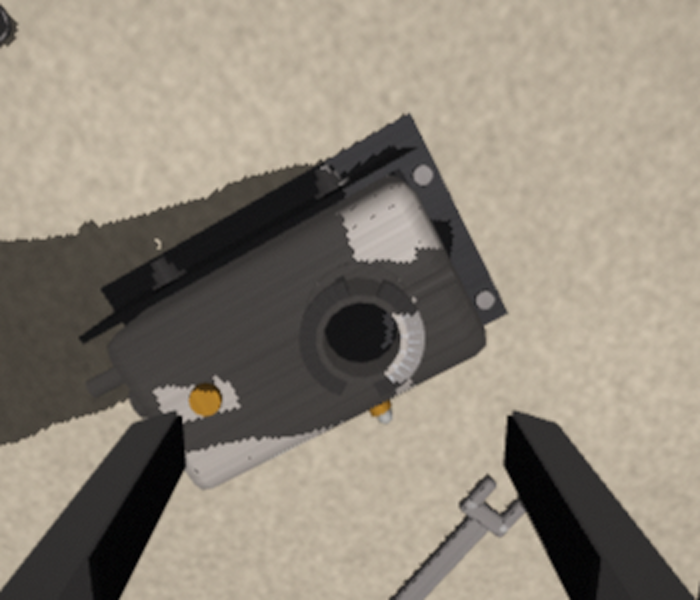

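```bash
python3 - <<'E'
from h import *
import pickle
P,q,c=pickle.load(open("wneck.pkl","rb")); im=cv2.imread("pics/wneck.png")
f=lambda x,y:(80+x/2,20+y/2)
def ang(a,b,z):
    d=on(c,f(*b),z)-on(c,f(*a),z); return np.degrees(np.arctan2(d[1],d[0])),np.linalg.norm(d)
print("foot short edge",ang((505,312),(410,115),.003),"bolts",ang((485,300),(422,175),.005))
r=im[150:225,220:305].astype(float)
g=np.clip(255*(r/255)**.5,0,255).astype(np.uint8)
cv2.imwrite("pics/neckz.png",cv2.resize(g,None,fx=8,fy=8,interpolation=cv2.INTER_CUBIC))
for z in(.139,.147,.155): print(z,on(c,f(362,335),z))
E
```

```text
foot short edge (np.float64(78.01039710516902), np.float64(0.1321152932905915)) bolts (np.float64(78.68346050701598), np.float64(0.08557829546543418))
0.139 [ 0.56049289 -0.22327914  0.139     ]
0.147 [ 0.56179128 -0.22140056  0.147     ]
0.155 [ 0.56308967 -0.21952198  0.155     ]
```

View pics/neckz.png

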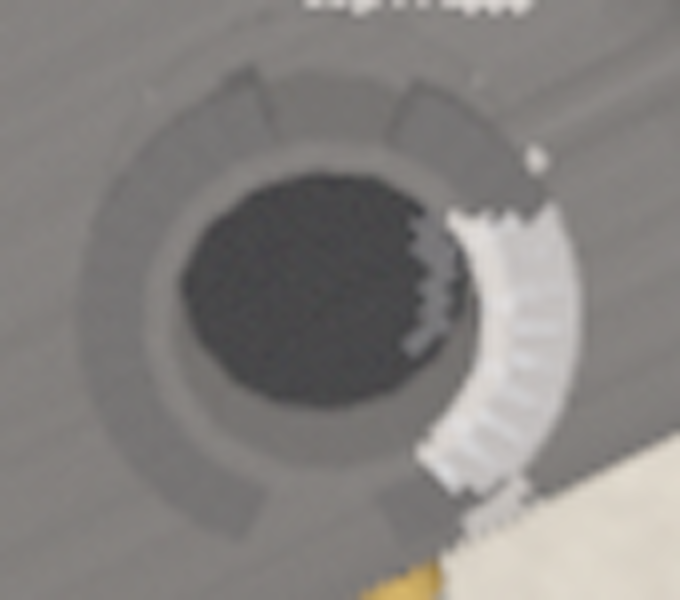

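Flange centre is about pixel (260.7, 188.7) in the full wrist image. The notches lie within about 0.4° of tool x, so notch yaw is about 49.4°, and the flange top is about z 0.144. I'll take a second view with the neck straight below the camera, which makes x and y independent of height.

>>> move_arm([
  {"tx": -0.095, "ty": 0.009, "tz": 0, "turn": 0},
  {"tx": -0.095, "ty": 0.009, "tz": 0, "turn": 0},
  {"tx": 0, "ty": 0, "tz": 0, "turn": 0},
  {"tx": 0, "ty": 0, "tz": 0, "turn": 0},
  {"tx": 0, "ty": 0, "tz": 0, "turn": 0},
])

```text
t: 2.33
tool_pos: [0.5082, -0.286, 0.2295]
eef_rot: [0.907, 0.422, 0.0, -0.0]
force: [1.0, 0.2, 1.2]
finger_gap: 0.0939
finger_force: 0.0
```

```bash
python3 - <<'E'
from h import *
import pickle
P,R,s=tool(); print(P,s["eef_rot"]); c=calibration("wrist"); im=snapshot("wrist"); cv2.imwrite("pics/wneck2.png",im); pickle.dump((P,R.as_quat(),c),open("wneck2.pkl","wb"))
plan([.538,.198,.2],0)
r=im[235:345,195:310].astype(float)
g=np.clip(255*(r/255)**.5,0,255).astype(np.uint8)
cv2.imwrite("pics/neckz2.png",cv2.resize(g,None,fx=5,fy=5,interpolation=cv2.INTER_CUBIC))
E
```

```text
[ 0.50823334 -0.28597927  0.22950176] [ 9.06824543e-01  4.21508281e-01  1.28043866e-04 -1.30407670e-05]
t 2.38 tool mm [ 389.1 -288.6   29.5] frac [ 0.9727 -0.7216  0.0738] yaw now 49.94 turn frac 0.8323
```

View pics/neckz2.png

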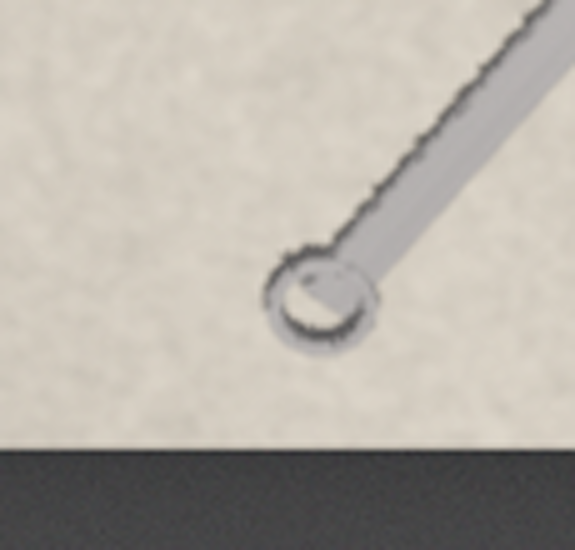

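The picture shows the wrench, not the neck. The neck moved up in the image, to about row 92. I'll measure it there numerically.

```bash
python3 - <<'E'
from h import *
import pickle
P1,q,c1=pickle.load(open("wneck.pkl","rb")); P2,q2,c2=pickle.load(open("wneck2.pkl","rb"))
p1=on(c1,(260.7,188.7),.1438); print("est1",p1, "exp in 2",proj(c2,[p1]))
for f,c in (("wneck",c1),("wneck2",c2)):
    im=cv2.imread(f"pics/{f}.png"); u,v=proj(c,[p1])[0].astype(int); x0,y0=u-50,max(v-50,0)
    r=im[y0:v+50,x0:u+50]; g=cv2.cvtColor(np.clip(255*(r/255.)**.5,0,255).astype(np.uint8),cv2.COLOR_BGR2GRAY)
    g=cv2.resize(g,None,fx=4,fy=4,interpolation=cv2.INTER_CUBIC)
    h=cv2.HoughCircles(g,cv2.HOUGH_GRADIENT,1.5,8,param1=60,param2=25,minRadius=112,maxRadius=140)
    if h is not None: print(f,[(round(x0+(a+.5)/4-.5,1),round(y0+(b+.5)/4-.5,1),round(R/4,1)) for a,b,R in h[0][:5]])
    if f=="wneck2": cv2.imwrite("pics/neckz3.png",cv2.resize(g,None,fx=1.5,fy=1.5)); print(x0,y0)
E
```

```text
est1 [ 0.56042731 -0.22278086  0.1438    ] exp in 2 [[251.56531365  92.69426026]]
wneck [(np.float64(261.6), np.float64(190.3), np.float32(30.5))]
wneck2 [(np.float64(243.6), np.float64(86.1), np.float32(29.2))]
201 42
```

View pics/neckz3.png

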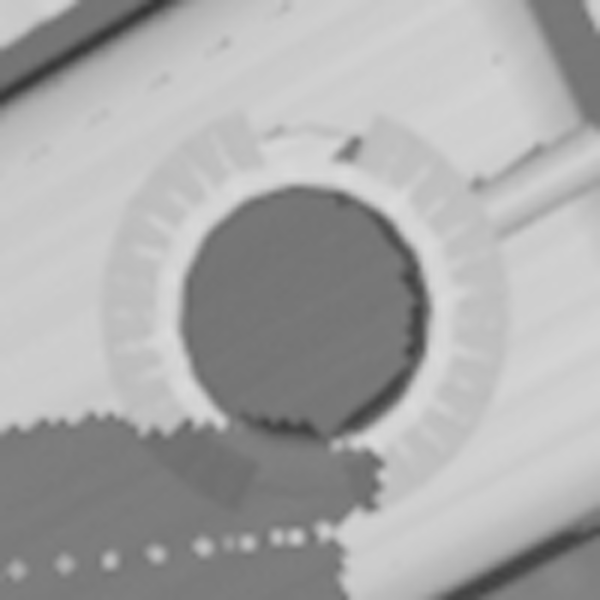

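In crop 3 the whole flange shows clearly. Its centre is at crop (306, 311.5), which is wrist pixel (251.6, 93.5), and the notches stand vertical, so notch yaw is about 49.8°. This agrees with the first view. Next I go to the cap.

>>> move_arm([
  {"tx": 0, "ty": 0, "tz": 0, "turn": 0.119},
  {"tx": 0, "ty": 0, "tz": 0, "turn": 0.119},
  {"tx": 0, "ty": 0, "tz": 0, "turn": 0.119},
  {"tx": 0, "ty": 0, "tz": 0, "turn": 0.119},
  {"tx": 0, "ty": 0, "tz": 0, "turn": 0.119},
  {"tx": 0, "ty": 0, "tz": 0, "turn": 0.119},
  {"tx": 0, "ty": 0, "tz": 0, "turn": 0.118},
])

```text
t: 2.97
tool_pos: [0.5088, -0.2851, 0.2294]
eef_rot: [1.0, -0.002, -0.0, -0.0]
force: [-0.1, 0.3, 0.7]
finger_gap: 0.0942
finger_force: 0.0
```

>>> move_arm([
  {"tx": -0.011, "ty": -0.101, "tz": 0, "turn": 0},
  {"tx": -0.011, "ty": -0.101, "tz": 0, "turn": 0},
  {"tx": -0.011, "ty": -0.101, "tz": 0, "turn": 0},
  {"tx": -0.011, "ty": -0.101, "tz": 0, "turn": 0},
  {"tx": -0.011, "ty": -0.101, "tz": 0, "turn": 0},
  {"tx": -0.011, "ty": -0.101, "tz": 0, "turn": 0},
  {"tx": -0.011, "ty": -0.101, "tz": 0, "turn": 0},
  {"tx": -0.011, "ty": -0.101, "tz": 0, "turn": 0},
  {"tx": -0.011, "ty": -0.101, "tz": 0, "turn": 0},
  {"tx": -0.011, "ty": -0.101, "tz": 0, "turn": 0},
  {"tx": -0.011, "ty": -0.101, "tz": 0, "turn": 0},
  {"tx": -0.011, "ty": -0.101, "tz": 0, "turn": 0},
])

```text
t: 3.97
tool_pos: [0.4535, 0.2016, 0.2297]
eef_rot: [1.0, 0.001, 0.0, -0.0]
force: [0.8, -0.7, -1.0]
finger_gap: 0.094
finger_force: 0.0
```

>>> move_arm([
  {"tx": 0, "ty": 0, "tz": 0.088, "turn": 0},
  {"tx": 0, "ty": 0, "tz": 0.088, "turn": 0},
  {"tx": 0, "ty": 0, "tz": 0.088, "turn": 0},
  {"tx": 0, "ty": 0, "tz": 0, "turn": 0},
  {"tx": 0, "ty": 0, "tz": 0, "turn": 0},
  {"tx": 0, "ty": 0, "tz": 0, "turn": 0},
])

```text
t: 4.47
tool_pos: [0.4554, 0.1993, 0.1259]
eef_rot: [1.0, 0.001, 0.001, -0.0]
force: [0.3, -0.3, 0.7]
finger_gap: 0.0939
finger_force: 0.0
```

```bash
python3 - <<'E'
from h import *
import pickle
P1,q,c1=pickle.load(open("wneck.pkl","rb")); P2,q2,c2=pickle.load(open("wneck2.pkl","rb"))
n=tri([ray(c1,(260.7,188.7)),ray(c2,(251.6,93.5))]); print("neck tri",n,"on2",on(c2,(251.6,93.5),.1425))
P,R,s=tool(); print(P,s["eef_rot"]); c=calibration("wrist"); im=snapshot("wrist"); cv2.imwrite("pics/wcap.png",im); pickle.dump((P,R.as_quat(),c),open("wcap.pkl","wb"))
r=im.astype(int); red=((r[...,2]>r[...,1]+50)&(r[...,2]>60)).astype(np.uint8); red[230:]=0
cn=max(cv2.findContours(red,cv2.RETR_EXTERNAL,cv2.CHAIN_APPROX_NONE)[0],key=cv2.contourArea)
e=cv2.fitEllipse(cn); print("coaster",e,on(c,e[0],.005))
m=cv2.drawContours(np.zeros_like(red),[cv2.convexHull(cn)],-1,1,-1); cap=((m>0)&(red==0)).astype(np.uint8)
cap=cv2.morphologyEx(cap,cv2.MORPH_OPEN,np.ones((3,3)))
cc=max(cv2.findContours(cap,cv2.RETR_EXTERNAL,cv2.CHAIN_APPROX_NONE)[0],key=cv2.contourArea)
print("cap blob",cv2.boundingRect(cc),cv2.minAreaRect(cc)); 
u,v=map(int,e[0]); x0,y0=u-65,max(v-65,0); print("crop",x0,y0)
g=np.clip(255*(im[y0:v+65,x0:u+65]/255.)**.6,0,255).astype(np.uint8)
cv2.imwrite("pics/capz.png",cv2.resize(g,None,fx=4.5,fy=4.5,interpolation=cv2.INTER_CUBIC))
E
```

```text
neck tri [ 0.56007621 -0.22325736  0.14175464] on2 [ 0.56006558 -0.2232477   0.1425    ]
[0.45535091 0.19926309 0.12592096] [ 9.99999036e-01  8.00526395e-04  1.06141643e-03 -4.01586002e-04]
coaster ((249.44168090820312, 87.71394348144531), (105.8984603881836, 110.80970764160156), 178.56114196777344) [0.54143177 0.2014003  0.005     ]
cap blob (215, 41, 76, 97) ((252.75003051757812, 88.75), (82.73149108886719, 79.19595336914062), 45.0)
crop 184 22
```

View pics/capz.png

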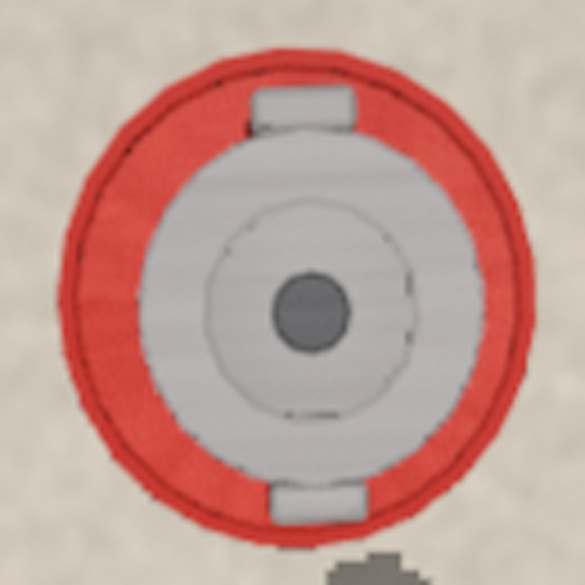

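The cap circle is centred at about wrist pixel (252.7, 89.9). Its wings lean 2.2° counter-clockwise, so cap yaw is about 2.2°. I'll work out the grasp move next.

```bash
python3 - <<'E'
from h import *
import pickle
P,q,c=pickle.load(open("wcap.pkl","rb")); p=on(c,(252.7,89.9),.0355); print(p); plan([p[0],p[1],.011],2.2)
E
```

```text
[0.53937202 0.19864484 0.0355    ]
t 4.52 tool mm [ 83.4   0.8 115.5] frac [0.2085 0.002  0.2888] yaw now 0.08 turn frac -0.0353
```

>>> move_arm([
  {"tx": 0.1, "ty": 0.001, "tz": 0, "turn": 0},
  {"tx": 0.1085, "ty": 0.001, "tz": 0, "turn": 0},
  {"tx": 0, "ty": 0, "tz": 0.05, "turn": -0.035},
  {"tx": 0, "ty": 0, "tz": 0.06, "turn": 0},
  {"tx": 0, "ty": 0, "tz": 0.06, "turn": 0},
  {"tx": 0, "ty": 0, "tz": 0, "turn": 0},
  {"tx": 0, "ty": 0, "tz": 0, "turn": 0},
])

```text
t: 5.1
tool_pos: [0.5367, 0.198, 0.0572]
eef_rot: [1.0, 0.019, 0.0, -0.0]
force: [-0.3, -0.3, -0.4]
finger_gap: 0.0941
finger_force: 0.0
```

```bash
python3 - <<'E'
from h import *
plan([.53937,.19864,.011],2.2)
E
```

```text
t 5.1 tool mm [ 2.7 -0.5 46.2] frac [ 0.0067 -0.0013  0.1155] yaw now 2.17 turn frac -0.0005
```

>>> move_arm([
  {"tx": 0.0065, "ty": -0.001, "tz": 0.02, "turn": 0},
  {"tx": 0, "ty": 0, "tz": 0.05, "turn": 0},
  {"tx": 0, "ty": 0, "tz": 0.045, "turn": 0},
  {"tx": 0, "ty": 0, "tz": 0, "turn": 0},
  {"tx": 0, "ty": 0, "tz": 0, "turn": 0},
  {"tx": 0, "ty": 0, "tz": 0, "turn": 0},
])

```text
t: 5.6
tool_pos: [0.5398, 0.1988, 0.0117]
eef_rot: [1.0, 0.019, 0.001, -0.0]
force: [0.0, 0.8, 0.4]
finger_gap: 0.0942
finger_force: 0.0
```

```bash
python3 - <<'E'
from h import *
plan([.53937,.19864,.011],2.2)
E
```

```text
t 5.6 tool mm [-0.5  0.1  0.7] frac [-0.0012  0.0002  0.0018] yaw now 2.19 turn frac -0.0002
```

>>> move_arm([
  {"tx": -0.001, "ty": 0, "tz": 0, "turn": 0},
  {"tx": 0, "ty": 0, "tz": 0, "turn": 0},
  {"tx": 0, "ty": 0, "tz": 0, "turn": 0},
  {"tx": 0, "ty": 0, "tz": 0, "turn": 0},
  {"tx": 0, "ty": 0, "tz": 0, "turn": 0},
  {"tx": 0, "ty": 0, "tz": 0, "turn": 0},
  {"tx": 0, "ty": 0, "tz": 0, "turn": 0},
  {"tx": 0, "ty": 0, "tz": 0, "turn": 0},
], claw=40, squeeze=55)

```text
t: 6.27
tool_pos: [0.5385, 0.1984, 0.01]
eef_rot: [1.0, 0.019, 0.0, -0.0]
force: [-0.0, 0.4, 1.2]
finger_gap: 0.0593
finger_force: 55.0
```

>>> move_arm([
  {"tx": 0, "ty": 0, "tz": -0.04, "turn": 0},
  {"tx": 0, "ty": 0, "tz": -0.1, "turn": 0},
  {"tx": 0, "ty": 0, "tz": -0.1, "turn": 0},
  {"tx": 0, "ty": 0, "tz": -0.1, "turn": 0},
  {"tx": 0, "ty": 0, "tz": -0.1, "turn": 0},
  {"tx": 0, "ty": 0, "tz": -0.1, "turn": 0},
  {"tx": 0, "ty": 0, "tz": 0, "turn": 0},
  {"tx": 0, "ty": 0, "tz": 0, "turn": 0},
])

```text
t: 6.93
tool_pos: [0.5389, 0.1986, 0.2276]
eef_rot: [1.0, 0.019, 0.002, -0.0]
force: [-0.1, 0.5, -1.4]
finger_gap: 0.0593
finger_force: 55.0
```

```bash
python3 - <<'E'
from h import *
P,R,s=tool(); c=calibration("wrist"); im=snapshot("wrist"); cv2.imwrite("pics/held.png",im)
k=P+R.apply([0,0,-.0285]); print(P,s["force"],s["finger_gap"],"expect knob px",proj(c,[k]), "cap rim px",proj(c,[P+R.apply([x,y,-.0255]) for x,y in((.03,0),(-.03,0),(0,.03),(0,-.03))]).round(1).tolist())
u,v=proj(c,[k])[0].astype(int); g=cv2.cvtColor(im,cv2.COLOR_BGR2GRAY); np.set_printoptions(linewidth=250)
print(g[v-30:v+32:3,u-30:u+32:3])
plan([.5600,-.2233,.22],2.2)
E
```

```text
[0.53893328 0.19859077 0.22759442] [-0.09438977  0.49993799 -1.44059852] 0.059308546632637286 expect knob px [[251.55647726 263.48201202]] cap rim px [[251.5, 204.7], [251.6, 311.1], [310.6, 260.6], [192.6, 260.6]]
[[52 50 51 51 52 53 55 55 56 55 55 55 55 55 54 55 53 52 52 51 50]
 [52 51 52 53 54 53 54 55 54 55 55 55 55 56 53 55 54 54 52 51 51]
 [53 52 53 55 55 55 55 55 54 55 55 54 54 54 54 55 54 53 54 53 51]
 [52 52 53 52 53 53 52 53 54 53 55 54 53 53 52 52 52 52 51 52 51]
 [52 53 53 53 53 52 53 54 53 53 53 52 52 53 53 53 54 54 53 52 53]
 [52 53 52 54 53 53 53 53 54 54 49 54 54 53 53 53 53 52 52 54 53]
 [52 50 51 51 50 51 49 51 22 21 20 20 20 41 51 50 51 50 51 49 52]
 [52 51 52 52 51 51 52 23 20 21 22 21 20 18 38 52 52 52 52 52 52]
 [52 52 51 52 51 52 37 21 19 21 21 21 21 21 16 52 52 52 52 51 52]
 [52 51 51 53 52 51 27 20 20 21 21 19 21 20 20 47 53 52 52 53 52]
 [52 53 52 52 52 52 30 22 21 22 20 21 21 22 21 51 52 53 53 53 51]
 [51 52 51 50 53 53 46 21 21 21 21 20 21 22 19 52 51 51 50 51 51]
 [52 51 52 52 52 51 52 37 21 21 20 21 21 21 50 52 52 52 52 53 52]
 [52 52 52 52 52 53 53 53 44 33 21 26 37 52 53 53 52 53 53 52 53]
 [51 51 52 51 51 52 52 51 52 53 52 53 52 52 51 51 52 51 52 51 51]
 [53 49 51 51 52 52 51 51 52 51 53 52 52 52 51 52 50 52 51 51 50]
 [53 52 49 50 51 51 51 51 50 50 51 52 50 50 50 51 50 52 50 50 53]
 [53 52 51 48 51 50 50 50 50 51 50 50 50 51 51 51 51 49 52 51 51]
 [52 51 51 52 51 52 51 52 51 52 53 51 52 51 51 51 53 52 53 51 51]
 [53 53 51 52 53 52 52 51 51 51 51 52 51 51 50 53 53 52 52 51 52]
 [52 52 51 52 51 52 52 52 52 51 52 52 52 52 52 52 53 52 54 52 52]]
t 6.98 tool mm [  5.7 422.2   5.5] frac [0.0142 1.0554 0.0137] yaw now 2.19 turn frac -0.0002
```

>>> move_arm([
  {"tx": 0.001, "ty": 0.05, "tz": 0, "turn": 0},
  {"tx": 0.001, "ty": 0.1, "tz": 0, "turn": 0},
  {"tx": 0.001, "ty": 0.1, "tz": 0, "turn": 0},
  {"tx": 0.001, "ty": 0.1, "tz": 0, "turn": 0},
  {"tx": 0.001, "ty": 0.1, "tz": 0, "turn": 0},
  {"tx": 0.001, "ty": 0.1, "tz": 0, "turn": 0},
  {"tx": 0.001, "ty": 0.1, "tz": 0, "turn": 0},
  {"tx": 0.001, "ty": 0.1, "tz": 0, "turn": 0},
  {"tx": 0.001, "ty": 0.1, "tz": 0, "turn": 0},
  {"tx": 0.001, "ty": 0.1, "tz": 0, "turn": 0},
  {"tx": 0.001, "ty": 0.1, "tz": 0, "turn": 0},
])

```text
t: 7.9
tool_pos: [0.5579, -0.2229, 0.2235]
eef_rot: [1.0, 0.019, -0.002, -0.001]
force: [0.6, 0.3, -0.9]
finger_gap: 0.0591
finger_force: 55.0
```

>>> move_arm([
  {"tx": 0.002, "ty": 0.005, "tz": 0, "turn": -0.1},
  {"tx": 0, "ty": 0, "tz": 0, "turn": -0.115},
  {"tx": 0, "ty": 0, "tz": 0, "turn": -0.115},
  {"tx": 0, "ty": 0, "tz": 0, "turn": -0.115},
  {"tx": 0, "ty": 0, "tz": 0, "turn": -0.115},
  {"tx": 0, "ty": 0, "tz": 0, "turn": -0.115},
  {"tx": 0, "ty": 0, "tz": 0, "turn": -0.115},
  {"tx": 0, "ty": 0, "tz": 0, "turn": 0},
  {"tx": 0, "ty": 0, "tz": 0, "turn": 0},
  {"tx": 0, "ty": 0, "tz": 0, "turn": 0},
])

```text
t: 8.73
tool_pos: [0.5594, -0.223, 0.2247]
eef_rot: [0.909, 0.417, -0.001, -0.001]
force: [-0.2, 0.1, -0.7]
finger_gap: 0.0592
finger_force: 55.0
```

```bash
python3 - <<'E'
from h import *
P,R,s=tool(); print(P,s["force"],s["wrist_torque"])
plan([.5597,-.2237,.135],49.8)
E
```

```text
[ 0.5594493  -0.22298384  0.22472348] [-0.24787157  0.11551473 -0.74031207] [-0.06483609 -0.03920292 -0.01640354]
t 8.73 tool mm [-0.3  0.8 89.7] frac [-0.0008  0.002   0.2243] yaw now 49.35 turn frac -0.0075
```

>>> move_arm([
  {"tx": -0.0005, "ty": 0.002, "tz": 0.05, "turn": -0.0075},
  {"tx": 0, "ty": 0, "tz": 0.06, "turn": 0},
  {"tx": 0, "ty": 0, "tz": 0.06, "turn": 0},
  {"tx": 0, "ty": 0, "tz": 0.02, "turn": 0},
  {"tx": 0, "ty": 0, "tz": 0, "turn": 0},
  {"tx": 0, "ty": 0, "tz": 0, "turn": 0},
  {"tx": 0, "ty": 0, "tz": 0, "turn": 0},
])

```text
t: 9.32
tool_pos: [0.5608, -0.2241, 0.1514]
eef_rot: [0.906, 0.423, 0.001, 0.001]
force: [0.9, -0.3, -1.9]
finger_gap: 0.0589
finger_force: 55.0
```

```bash
python3 - <<'E'
from h import *
P,R,s=tool(); print(P,s["force"],s["wrist_torque"])
plan([.5597,-.2237,.130],49.8)
E
```

```text
[ 0.56077535 -0.22405642  0.15144323] [ 0.85181139 -0.26136813 -1.86361095] [-0.03330125 -0.04252392  0.0261359 ]
t 9.32 tool mm [-0.4 -1.1 21.4] frac [-0.0011 -0.0027  0.0536] yaw now 49.99 turn frac 0.0031
```

>>> move_arm([
  {"tx": 0, "ty": -0.0005, "tz": 0.015, "turn": 0},
  {"tx": 0, "ty": 0, "tz": 0.015, "turn": 0},
  {"tx": 0, "ty": 0, "tz": 0, "turn": 0},
  {"tx": 0, "ty": 0, "tz": 0, "turn": 0},
])

```text
t: 9.65
tool_pos: [0.5599, -0.2236, 0.1376]
eef_rot: [0.906, 0.423, -0.0, -0.0]
force: [0.0, 0.1, 0.4]
finger_gap: 0.0596
finger_force: 55.0
```

>>> move_arm([
  {"tx": 0, "ty": 0, "tz": 0.0075, "turn": 0},
  {"tx": 0, "ty": 0, "tz": 0, "turn": 0},
  {"tx": 0, "ty": 0, "tz": 0, "turn": 0},
])

```text
t: 9.9
tool_pos: [0.56, -0.2236, 0.1348]
eef_rot: [0.906, 0.423, -0.0, -0.0]
force: [0.2, 0.3, -1.5]
finger_gap: 0.0596
finger_force: 55.0
```

>>> move_arm([
  {"tx": 0, "ty": 0, "tz": 0.005, "turn": 0},
  {"tx": 0, "ty": 0, "tz": 0, "turn": 0},
  {"tx": 0, "ty": 0, "tz": 0, "turn": 0},
])

```text
t: 10.15
tool_pos: [0.56, -0.2236, 0.1327]
eef_rot: [0.906, 0.423, -0.0, -0.0]
force: [0.2, -0.1, -0.9]
finger_gap: 0.0593
finger_force: 55.0
```

>>> move_arm([
  {"tx": 0, "ty": 0, "tz": 0.004, "turn": 0},
  {"tx": 0, "ty": 0, "tz": 0, "turn": 0},
  {"tx": 0, "ty": 0, "tz": 0, "turn": 0},
])

```text
t: 10.4
tool_pos: [0.56, -0.2236, 0.1312]
eef_rot: [0.906, 0.423, -0.0, -0.0]
force: [0.0, -0.2, -1.5]
finger_gap: 0.0592
finger_force: 55.0
```

>>> move_arm([
  {"tx": 0, "ty": 0, "tz": 0.004, "turn": 0},
  {"tx": 0, "ty": 0, "tz": 0, "turn": 0},
  {"tx": 0, "ty": 0, "tz": 0, "turn": 0},
])

```text
t: 10.65
tool_pos: [0.56, -0.2236, 0.1295]
eef_rot: [0.906, 0.423, -0.0, -0.0]
force: [0.2, 0.7, -1.2]
finger_gap: 0.059
finger_force: 55.0
```

>>> move_arm([
  {"tx": 0, "ty": 0, "tz": 0.004, "turn": 0},
  {"tx": 0, "ty": 0, "tz": 0, "turn": 0},
  {"tx": 0, "ty": 0, "tz": 0, "turn": 0},
])

```text
t: 10.9
tool_pos: [0.5601, -0.2237, 0.1284]
eef_rot: [0.906, 0.423, 0.0, 0.0]
force: [-2.0, 0.6, 3.8]
finger_gap: 0.0594
finger_force: 55.0
```

>>> move_arm([
  {"tx": 0, "ty": 0, "tz": 0.003, "turn": 0},
  {"tx": 0, "ty": 0, "tz": 0, "turn": 0},
  {"tx": 0, "ty": 0, "tz": 0, "turn": 0},
])

```text
t: 11.15
tool_pos: [0.5602, -0.2237, 0.1272]
eef_rot: [0.906, 0.423, 0.0, 0.0]
force: [-1.3, 0.7, 6.2]
finger_gap: 0.0592
finger_force: 55.0
```

The force rises at about 2 N/mm from TCP z ≈ 0.129. That matches the spring (flange about 0.143), so the ears are in the notches. I'll push down gradually.

>>> move_arm([
  {"tx": 0, "ty": 0, "tz": 0.0035, "turn": 0},
  {"tx": 0, "ty": 0, "tz": 0.0035, "turn": 0},
  {"tx": 0, "ty": 0, "tz": 0, "turn": 0},
  {"tx": 0, "ty": 0, "tz": 0, "turn": 0},
])

```text
t: 11.48
tool_pos: [0.5602, -0.2237, 0.1248]
eef_rot: [0.906, 0.423, 0.0, 0.0]
force: [-4.1, 1.5, 10.2]
finger_gap: 0.0593
finger_force: 55.0
```

>>> move_arm([
  {"tx": 0, "ty": 0, "tz": 0.003, "turn": 0},
  {"tx": 0, "ty": 0, "tz": 0.002, "turn": 0},
  {"tx": 0, "ty": 0, "tz": 0, "turn": 0},
  {"tx": 0, "ty": 0, "tz": 0, "turn": 0},
])

```text
t: 11.82
tool_pos: [0.5602, -0.2237, 0.1232]
eef_rot: [0.906, 0.423, 0.0, 0.0]
force: [-6.2, 2.1, 12.5]
finger_gap: 0.0591
finger_force: 55.0
```

>>> move_arm([
  {"tx": -0.0008, "ty": -0.002, "tz": 0, "turn": 0},
  {"tx": 0, "ty": 0, "tz": 0, "turn": 0},
  {"tx": 0, "ty": 0, "tz": 0, "turn": 0},
])

```text
t: 12.07
tool_pos: [0.5601, -0.2237, 0.1236]
eef_rot: [0.906, 0.423, 0.001, 0.001]
force: [-0.7, -0.3, 11.8]
finger_gap: 0.059
finger_force: 55.0
```

>>> move_arm([
  {"tx": 0, "ty": 0, "tz": 0.003, "turn": 0},
  {"tx": 0, "ty": 0, "tz": 0.003, "turn": 0},
  {"tx": 0, "ty": 0, "tz": 0, "turn": 0},
  {"tx": 0, "ty": 0, "tz": 0, "turn": 0},
])

```text
t: 12.4
tool_pos: [0.5601, -0.2237, 0.1215]
eef_rot: [0.906, 0.423, 0.001, 0.001]
force: [-2.0, 1.6, 16.6]
finger_gap: 0.0594
finger_force: 55.0
```

>>> move_arm([
  {"tx": 0, "ty": 0, "tz": 0, "turn": 0.05},
  {"tx": 0, "ty": 0, "tz": 0, "turn": 0.05},
  {"tx": 0, "ty": 0, "tz": 0, "turn": 0.05},
  {"tx": 0, "ty": 0, "tz": 0, "turn": 0.05},
  {"tx": 0, "ty": 0, "tz": 0, "turn": 0},
  {"tx": 0, "ty": 0, "tz": 0, "turn": 0},
])

```text
t: 12.9
tool_pos: [0.5603, -0.2238, 0.1217]
eef_rot: [0.945, 0.326, 0.002, 0.001]
force: [-1.0, 1.1, 14.9]
finger_gap: 0.0592
finger_force: 55.0
```

```bash
python3 - <<'E'
from h import *
P,R,s=tool(); print(P.round(4),np.round(s["force"],2),np.round(s["wrist_torque"],3)); plan(P,-10.2)
E
```

```text
[ 0.5603 -0.2238  0.1217] [-1.04  1.11 14.89] [ 0.193  0.202 -0.049]
t 12.9 tool mm [0. 0. 0.] frac [0. 0. 0.] yaw now 38.01 turn frac 0.8036
```

>>> move_arm([
  {"tx": 0, "ty": 0, "tz": 0.0015, "turn": 0.05},
  {"tx": 0, "ty": 0, "tz": 0, "turn": 0.05},
  {"tx": 0, "ty": 0, "tz": 0, "turn": 0.05},
  {"tx": 0, "ty": 0, "tz": 0, "turn": 0.05},
  {"tx": 0, "ty": 0, "tz": 0, "turn": 0.05},
  {"tx": 0, "ty": 0, "tz": 0, "turn": 0.05},
  {"tx": 0, "ty": 0, "tz": 0, "turn": 0},
])

```text
t: 13.48
tool_pos: [0.5604, -0.2239, 0.1212]
eef_rot: [0.985, 0.172, 0.002, 0.001]
force: [-0.7, 0.2, 16.3]
finger_gap: 0.0589
finger_force: 55.0
```

```bash
python3 - <<'E'
from h import *
P,R,s=tool(); print(P.round(4),np.round(s["force"],2),np.round(s["wrist_torque"],3)); plan(P,-10.2)
E
```

```text
[ 0.5604 -0.2239  0.1212] [-0.75  0.19 16.33] [0.134 0.094 0.03 ]
t 13.48 tool mm [0. 0. 0.] frac [0. 0. 0.] yaw now 19.84 turn frac 0.5007
```

>>> move_arm([
  {"tx": 0, "ty": 0, "tz": 0, "turn": 0.05},
  {"tx": 0, "ty": 0, "tz": 0, "turn": 0.05},
  {"tx": 0, "ty": 0, "tz": 0, "turn": 0.05},
  {"tx": 0, "ty": 0, "tz": 0, "turn": 0.05},
  {"tx": 0, "ty": 0, "tz": 0, "turn": 0.05},
  {"tx": 0, "ty": 0, "tz": 0, "turn": 0.05},
  {"tx": 0, "ty": 0, "tz": 0, "turn": 0.05},
  {"tx": 0, "ty": 0, "tz": 0, "turn": 0.05},
  {"tx": 0, "ty": 0, "tz": 0, "turn": 0.05},
  {"tx": 0, "ty": 0, "tz": 0, "turn": 0.04},
  {"tx": 0, "ty": 0, "tz": 0, "turn": 0},
  {"tx": 0, "ty": 0, "tz": 0, "turn": 0},
])

```text
t: 14.48
tool_pos: [0.5605, -0.2239, 0.1213]
eef_rot: [0.997, -0.082, 0.002, 0.001]
force: [-0.3, 0.8, 16.6]
finger_gap: 0.0589
finger_force: 55.0
```

```bash
python3 - <<'E'
from h import *
P,R,s=tool(); print(P.round(4),np.round(s["force"],2),np.round(s["wrist_torque"],3)); plan(P,-10.2)
c=calibration("wrist"); im=snapshot("wrist"); cv2.imwrite("pics/turned.png",im)
E
```

```text
[ 0.5605 -0.2239  0.1213] [-0.29  0.75 16.65] [ 0.186  0.064 -0.024]
t 14.48 tool mm [0. 0. 0.] frac [0. 0. 0.] yaw now -9.38 turn frac 0.0136
```

>>> move_arm([
  {"tx": 0, "ty": 0, "tz": -0.003, "turn": 0.004},
  {"tx": 0, "ty": 0, "tz": -0.003, "turn": 0.004},
  {"tx": 0, "ty": 0, "tz": -0.003, "turn": 0.004},
  {"tx": 0, "ty": 0, "tz": 0, "turn": 0},
  {"tx": 0, "ty": 0, "tz": 0, "turn": 0},
])

```text
t: 14.95
tool_pos: [0.5604, -0.2238, 0.1243]
eef_rot: [0.996, -0.088, 0.002, 0.001]
force: [2.5, -0.7, 10.7]
finger_gap: 0.0593
finger_force: 55.0
```

>>> move_arm([
  {"tx": 0, "ty": 0, "tz": -0.0025, "turn": 0},
  {"tx": 0, "ty": 0, "tz": 0, "turn": 0},
  {"tx": 0, "ty": 0, "tz": 0, "turn": 0},
])

```text
t: 15.2
tool_pos: [0.5604, -0.2238, 0.1251]
eef_rot: [0.996, -0.088, 0.002, 0.001]
force: [2.3, -1.2, 9.1]
finger_gap: 0.0588
finger_force: 55.0
```

>>> move_arm([
  {"tx": 0, "ty": 0, "tz": -0.0015, "turn": 0},
  {"tx": 0, "ty": 0, "tz": 0, "turn": 0},
  {"tx": 0, "ty": 0, "tz": 0, "turn": 0},
])

```text
t: 15.45
tool_pos: [0.5603, -0.2238, 0.1255]
eef_rot: [0.996, -0.088, 0.002, 0.001]
force: [2.4, -1.5, 8.4]
finger_gap: 0.0593
finger_force: 55.0
```

>>> move_arm([
  {"tx": 0, "ty": 0, "tz": -0.002, "turn": 0},
  {"tx": 0, "ty": 0, "tz": 0, "turn": 0},
  {"tx": 0, "ty": 0, "tz": 0, "turn": 0},
])

```text
t: 15.7
tool_pos: [0.5602, -0.2238, 0.126]
eef_rot: [0.996, -0.088, 0.002, 0.001]
force: [4.4, -1.8, 6.7]
finger_gap: 0.0589
finger_force: 55.0
```

>>> move_arm([
  {"tx": 0, "ty": 0, "tz": -0.002, "turn": 0},
  {"tx": 0, "ty": 0, "tz": 0, "turn": 0},
  {"tx": 0, "ty": 0, "tz": 0, "turn": 0},
])

```text
t: 15.95
tool_pos: [0.5602, -0.2238, 0.1262]
eef_rot: [0.996, -0.088, 0.001, 0.0]
force: [6.8, -3.4, 1.7]
finger_gap: 0.0594
finger_force: 55.0
```

The cap stopped rising at z 0.1262, exactly the predicted locked height, and the spring load has shifted off the gripper. I'll relieve the side load and let go.

>>> move_arm([
  {"tx": 0.002, "ty": 0.0006, "tz": 0, "turn": 0},
  {"tx": 0, "ty": 0, "tz": 0, "turn": 0},
  {"tx": 0, "ty": 0, "tz": 0, "turn": 0},
])

```text
t: 16.2
tool_pos: [0.5603, -0.2238, 0.1262]
eef_rot: [0.996, -0.088, 0.0, 0.0]
force: [1.6, -0.4, 5.5]
finger_gap: 0.0592
finger_force: 55.0
```

>>> move_arm([
  {"tx": 0, "ty": 0, "tz": 0, "turn": 0},
  {"tx": 0, "ty": 0, "tz": 0, "turn": 0},
  {"tx": 0, "ty": 0, "tz": 0, "turn": 0},
  {"tx": 0, "ty": 0, "tz": 0, "turn": 0},
  {"tx": 0, "ty": 0, "tz": 0, "turn": 0},
  {"tx": 0, "ty": 0, "tz": 0, "turn": 0},
], claw=90)

```text
t: 16.7
tool_pos: [0.5599, -0.2237, 0.1257]
eef_rot: [0.996, -0.088, -0.0, -0.0]
force: [0.2, 0.2, 0.6]
finger_gap: 0.0896
finger_force: 0.0
```

>>> move_arm([
  {"tx": 0, "ty": 0, "tz": -0.02, "turn": 0},
  {"tx": 0, "ty": 0, "tz": -0.05, "turn": 0},
  {"tx": 0, "ty": 0, "tz": -0.08, "turn": 0},
  {"tx": 0, "ty": 0, "tz": -0.08, "turn": 0},
  {"tx": 0, "ty": 0, "tz": 0, "turn": 0},
  {"tx": 0, "ty": 0, "tz": 0, "turn": 0},
  {"tx": 0, "ty": 0, "tz": 0, "turn": 0},
])

```text
t: 17.28
tool_pos: [0.5597, -0.2237, 0.2176]
eef_rot: [0.996, -0.088, -0.0, -0.0]
force: [-0.7, -0.6, -0.3]
finger_gap: 0.0903
finger_force: 0.0
```

```bash
python3 - <<'E'
from h import *
P,R,s=tool(); c=calibration("wrist"); im=snapshot("wrist"); cv2.imwrite("pics/end.png",im); print(P,s["force"])
exp=proj(c,[[.5602,-.2236,.1432+.0085]])[0]; print("expected cap top",exp)
u,v=exp.astype(int); x0,y0=u-60,max(0,v-60); print(x0,y0)
cv2.imwrite("pics/endz.png",cv2.resize(im[y0:v+60,x0:u+60],None,fx=4.5,fy=4.5,interpolation=cv2.INTER_CUBIC))
E
```

```text
[ 0.55971703 -0.22366082  0.21756573] [-0.68950539 -0.64144704 -0.27585453]
expected cap top [251.31185779 202.74314832]
191 142
```

View pics/endz.png

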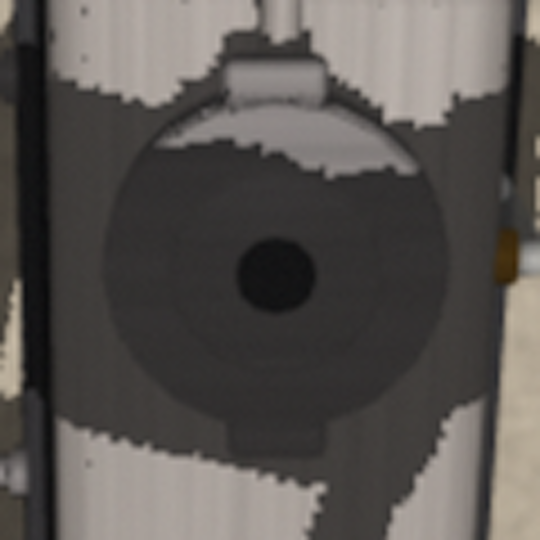

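The cap is seated level at crop (276, 262). Its wings point along the tank towards the nipple, and its apparent size fits the locked height. The gripper is clear, so I'm handing in.

```bash
python3 -c "
from rig import ticket
print(ticket.hand_in())"
```

```text
the job is handed in; nothing more can be done
None
```

The pressure cap is locked on the header tank's neck with its wings along the tank, the gripper has let go and lifted clear, and the job was handed in at about 17 s, with no force reading above about 17 N while it was on the tank.

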